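# Slide the carrier into its locating notches and lock it

## Robot

A 6-joint arm with a two-finger parallel gripper is mounted at the origin on the work surface; the furniture and walls round the work are solid. World frame = base frame: x ahead of the robot, y to its left, z up, the work surface at z = 0. Lengths are in m, angles in rad, forces in N, time in s.
With the tool pointing down it reaches from about 0.325 to 0.85 m from the base axis. Payload 4.4 kg.
Tool frame: the origin (TCP) lies at the very end of the fingers, on their centre line; the grasp point (between the pads) lies 19 mm behind it; z points along the fingers, y is the line along which they close (so a half turn about z gives the same grasp; the last joint's range is limited). The gripper opens to 94 mm and grips with 3 to 60 N. Pads are 16 mm wide; open, the fingers measure 119 mm over their backs; the gripper's body (75 mm by 177 mm) begins 78 mm behind the grasp point.
Start: joints at [-1.304, 0.207, 1.542, -0, 1.393, -0.15], TCP at [0.233, -0.526, 0.205] pointing down, gripper open.
Joint ranges: [-2.73, 2.73], [-0.86, 2.22], [0.23, 2.46], [-1.11, 4.25], [0.08, 2.63], [-2.82, 2.82]. Speed limits (rad/s): [2.79, 2.79, 3.14, 3.14, 3.14, 3.14].

## Interface

Orientations are given as a unit quaternion [x, y, z, w].
In Python, from station import bot gives the robot as it stands. The module is installed in compiled form; this text tells all that it offers.
- The arm moves only by the tool drive_tool, never from a script. Its argument "targets" is a list of rows, each a list of 7 numbers: the shift along the world's x, y, z in m, then the turn, a rotation vector about the world's x, y, z in degrees, then the finger opening in m, from 0 to 0.094. In form: [[tx, ty, tz, rx, ry, rz, hand], ...]. A call has 1 to 20 rows; each row shifts and turns the commanded pose from where the row before left it; what a row does not reach is not made up. A row lasts 1/8 s, in which the tool goes at most 62.5 mm and 10.7 degrees, less where a joint would pass 70% of its speed; a pose out of reach is approached as far as the arm can. A call is refused whole if a number of a shift passes 0.0625 or a number of a turn 10.7, either way. A call with a gripper value outside its range is refused whole. The fingers move at their own pace and stop on an object; "newtons" is the grip in N (left out, the last holds). Time passes only in rows, so rows that do not move let the fingers close. It gives the time, the measured TCP pose, the force, the opening and the grip force at its end, in the units of the state.
- bot.state(): the state, without advancing time (a new reading comes with each control period).
- bot.snapshot(name): name is "scene" or "side" or "wrist"; returns the picture (384x512x3 uint8, blue, green, red); there is no depth.
- bot.camera_info(name): a dict with "mtx" (3x3 intrinsics, pixels), "dist" ([k1, k2, p1, p2, k3] as OpenCV has them; the pictures are not rectified), "camera_from_world" (4x4, takes a point from world to camera coordinates). Camera axes: x right, y down, z forward; pixel columns grow to the right and rows downward; lengths in m; the calibration is good to about 2 mm. A picture is of the moment at which its call begins: read the wrist's pose just before it. camera_info takes no time and is no camera call; for the wrist camera it gives the pose at the moment of the call.
- bot.close_job(): hands the job in; it is judged then, once.
Trained networks look in the newest picture that a camera, given by its name, has taken for a name from the list of things; names that differ only in an ending like _2 or _b are one class to them, and where a whole thing is asked for, a point or a joint stands for the part that bears it (a point fixed in the world has none). Each returns a list of dicts, best first, with "score" (0 to 1); they miss things now and then, are a little off and sometimes report something else, mostly with a low value. They report only what shows in the picture. A call takes as long as a camera call. They do not tell look-alikes from the thing itself.
- bot.spot_in(camera, label): "extent" ([centre column, centre row, width, height] in pixels, round what is visible of it).
- bot.cut_out(camera, label): "mask" (384x512 bool, what is visible of it) and "extent" ([centre column, centre row, width, height] in pixels, round what is visible of it).
The state is a dict: "time": time; "qpos": joint angles; "joint_vel": joint speeds; "tau": joint torques, N m; "position": TCP position; "ee_rot": TCP orientation; "ft_force": force on the tool from outside, world axes, zero at the start; "ft_torque": the same for the moment, N m; "opening": opening from 0.0 (shut) to 1.0 (fully open); "gripper_force": force on a finger pad.
Only numpy, scipy, OpenCV 4.12 (cv2) and the standard library are available. Lean on these libraries where they do the work, as an engineer would, in place of code of your own. Each camera call takes 0.05 s, during which the arm holds its last target. There are 200 camera calls.

## Task

With the gripper's fingertips, push the black carrier along the fixture's rails by its yellow bar until it drops into the locating notches and lies flat there; do not pick it up. Then push the red-knobbed lock bolt fully home over the carrier's edge, and leave the other things on the bench where they are.

Things in the scene. Friction and masses are not known exactly. Their poses are not given: they have to be found in the camera images.
- fixture: Rail fixture, fixed, yaw varies: aluminium base 150x330x10 mm, two steel rails (tops 30 mm above the bench) with 6 mm deep notches, between blue side guides (tops 42 mm, 113 mm apart inside). No end stop: the rails run on. Origin: centre of the base's underside, on the bench. +y: along the rails, the way the carrier must slide (robot's left); +x: across them, away from the robot; z up.
- carrier: Loose carrier, about 0.7 kg: black board 110 (x) x 140 (y) x 10 mm on four 8 mm high brass feet, silver nest plate fixed on top, yellow push bar at the trailing (-y) edge. Origin: board's centre, level with the undersides of the feet; axes parallel to the fixture's. Origin is 30 mm above the bench riding on the rails, 24 mm in the notches. Slides at under 8 N; the notches stop it hard.
- push_face (a point): Middle of the carrier's upright trailing face (-y end), where yellow bar (70 mm wide) and board edge meet flush. Riding on the rails: point 48 mm, face 38 to 56 mm above the bench; 6 mm lower when dropped. Push it along the fixture's +y. Behind it, between the guides, nothing is higher than the rails (30 mm).
- seat (a point): Fixed point on the fixture, 60 mm along its +y from its origin, 24 mm up: where the carrier's origin is when all four feet are in their notches (70 mm ahead of the trailing face). Play in the notches: about 2.5 mm either way along the rails, 1.5 mm across. The carrier can drop nowhere else (front and rear feet have separate tracks).
- lock_bolt (a joint): Lock bolt on the fixture's far (+x) side, beside the seat: steel tongue 24 mm wide, 44 to 50 mm above the bench, with a red knob. 0 = drawn back, 0.020 m = fully home at its stop. Pushed along the fixture's -x (towards the robot) it slides over the dropped carrier's edge; a carrier that is not down blocks it. About 2 N of friction; stays where left.
- bolt_knob (a point): Centre of the top of the bolt's red knob: upright round post, 16 mm diameter, 28 mm tall, from 50 to 78 mm above the bench. Moves with the bolt. Its far (+x) side is free; the bolt's tail reaches 8 mm beyond the knob's axis, at 44 to 50 mm height.
- driver: Bystander, loose: black-handled screwdriver, 136 mm long, lying near the robot. Origin: centre of its underside.
- green_vial: Bystander, loose: white vial with a green cap, 57 mm tall. Origin: centre of its underside.
- amber_vial: Bystander, loose: amber vial with a black cap, 57 mm tall. Origin: centre of its underside.
- gauge_block: Bystander, loose: steel block 30 x 50 x 22 mm. Origin: centre of its underside.
- blue_carton: Bystander, loose: white and blue carton 60 x 90 x 45 mm, at the right. Origin: centre of its underside.
Not all that is in view belongs to the job. There is more than one size of the carrier; the job needs the larger.

How it is judged:
By the outcome, as a careful person would: the job done as asked, in the order asked, and still so for the second after the job is handed in, with the robot touching nothing.
It also fails if it takes over 48 s, if anything falls off the work surface, if the arm or the gripper's body presses on something with over 40 N, if the wrist force passes 120 N, or if a joint passes its speed limit or range.

## Working session

There is one attempt and no reset: what is moved stays moved. The work goes in short steps, Python scripts to look and compute and a tool call to move; the robot and the scene stay as the last step left them, time stands still between calls to the robot, and variables do not carry over. Pictures are saved under pics/ and viewed, at most 10 in all, crops included, and the job is handed in when it is done.

Besides the shell and the picture viewer there is one more tool, called after "Call:" as a command line: name --pt "numbers of a row" for each row, then --argument value for the rest. drive_tool: Moves the arm, as the interface text tells. Its arguments: {"type":"object","properties":{"targets":{"type":"array"},"newtons":{"type":"number"}},"required":["targets"]}

```bash
mkdir -p pics; python3 - <<'E'
from station import bot
import cv2,numpy as np
print(bot.state())
for n in ("scene","side"):
    im=bot.snapshot(n); cv2.imwrite(f"pics/{n}0.png",im)
    ci=bot.camera_info(n); print(n,ci["mtx"],ci["dist"],np.round(ci["camera_from_world"],3))
    for l in ("carrier","push_face","bolt_knob","lock_bolt","fixture"):
        print(n,l,[(round(d["score"],2),np.round(d["extent"],1)) for d in bot.spot_in(n,l)[:3]])
E
```

```text
{'time': 0.0, 'qpos': array([-1.30350883e+00,  2.07423861e-01,  1.54296652e+00, -5.16197262e-06,
        1.39345805e+00, -1.50491283e-01]), 'joint_vel': array([-0.0011008 , -0.00079234, -0.00031444,  0.000347  ,  0.00078311,
        0.00083331]), 'tau': array([-7.77426048e-04, -3.70879626e+01, -2.81415117e+01,  6.96322205e-02,
        3.61549621e-02, -1.41870546e-04]), 'position': array([ 0.23307277, -0.52476249,  0.20428265]), 'ee_rot': array([ 9.78261112e-01,  2.07373877e-01, -6.83647471e-05, -1.12581692e-03]), 'ft_force': array([-0.81582916,  0.01141238, -0.21167876]), 'ft_torque': array([ 0.03716038, -0.03753962, -0.01007727]), 'gripper_force': 0.0, 'opening': 1.0037383646905729}
scene [[481.51442933   0.         248.87072812]
 [  0.         481.51442933 199.6313447 ]
 [  0.           0.           1.        ]] [-0.05259893  0.          0.          0.          0.        ] [[-0.681 -0.732 -0.024  0.143]
 [-0.368  0.371 -0.853  0.273]
 [ 0.633 -0.572 -0.522  1.049]
 [ 0.     0.     0.     1.   ]]
scene carrier [(0.65, array([202.7, 214.1,  42.4,  35.9]))]
scene push_face [(0.92, arr
[... 364 characters left out ...]
       363.44900987 191.62969712]
 [  0.           0.           1.        ]] [-0.02708197  0.          0.          0.          0.        ] [[ 0.999  0.03  -0.016 -0.409]
 [ 0.004 -0.569 -0.822 -0.005]
 [-0.034  0.822 -0.569  1.188]
 [ 0.     0.     0.     1.   ]]
side carrier [(0.73, array([251.3, 266.1,  47.4,  28.2])), (0.47, array([270.9, 194.5,  48.5,  34.6]))]
side push_face [(0.87, array([273.9, 194.7,  45.9,  33.5])), (0.59, array([252.6, 267.1,  44.6,  24.5]))]
side bolt_knob [(0.72, array([196.3, 271.9,  12.7,  43.7])), (0.62, array([288.2, 171.9,  11.9,  13.8])), (0.47, array([272. , 196.1,  45.6,  35.5]))]
side lock_bolt []
side fixture [(0.7, array([270.8, 200.4,  69.2,  75.8]))]
```

```bash
python3 - <<'E'
import cv2
a=cv2.imread("pics/scene0.png")[150:310,110:310]; b=cv2.imread("pics/side0.png")[130:290,180:340]
cv2.imwrite("pics/scene0c.png",cv2.resize(a,None,fx=3.75,fy=3.75,interpolation=cv2.INTER_CUBIC))
cv2.imwrite("pics/side0c.png",cv2.resize(b,None,fx=3.75,fy=3.75,interpolation=cv2.INTER_CUBIC))
E
```

```text
(no output)
```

View pics/scene0.png

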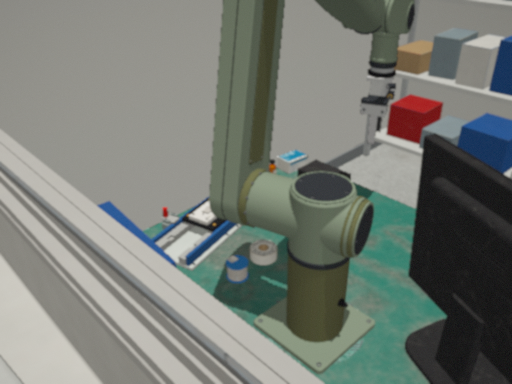

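View pics/side0c.png

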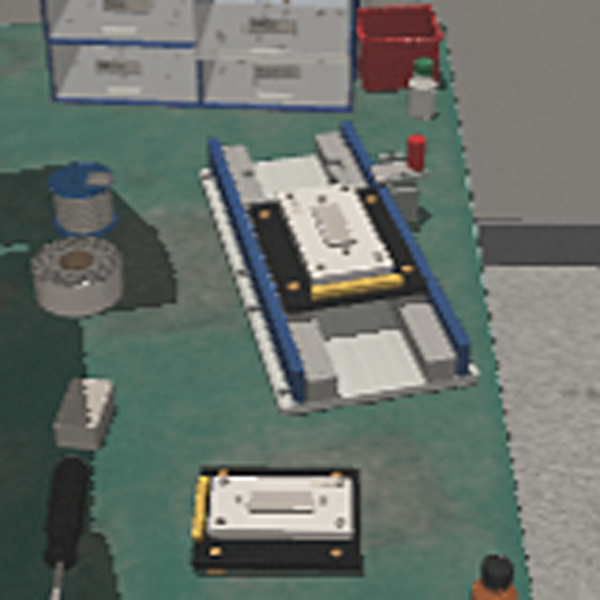

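View pics/scene0c.png

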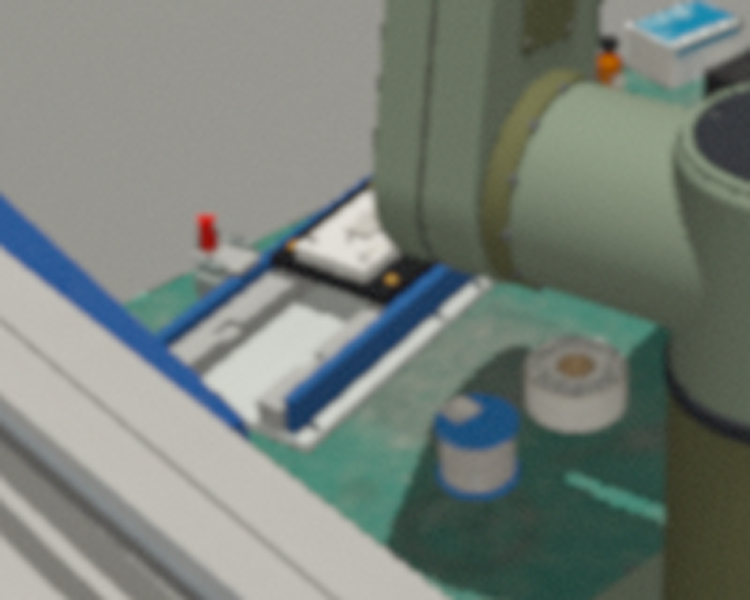

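The side view shows the larger carrier on the rails with its yellow bar at about full-image (275,206), the knob's top at (291,167), and the base's near corners at (256,239) and (307,230). The smaller carrier lies loose on the bench. I'll fit the fixture pose from these points.

```bash
cat > h.py <<'E'
import cv2,numpy as np
from scipy.optimize import least_squares
from station import bot
def proj(cam,P,ci=None):
    ci=ci or bot.camera_info(cam);T=np.array(ci["camera_from_world"])
    return cv2.projectPoints(np.asarray(P,float).reshape(-1,3),cv2.Rodrigues(T[:3,:3])[0],T[:3,3],np.array(ci["mtx"]),np.array(ci["dist"]))[0][:,0]
def ray(cam,uv,z,ci=None):
    ci=ci or bot.camera_info(cam);T=np.array(ci["camera_from_world"])
    n=cv2.undistortPoints(np.array(uv,float).reshape(-1,1,2),np.array(ci["mtx"]),np.array(ci["dist"]))[:,0]
    d=np.c_[n,np.ones(len(n))]@T[:3,:3];c=-T[:3,:3].T@T[:3,3]
    return c+d*((np.broadcast_to(z,len(n))-c[2])/d[:,2])[:,None]
def w(p,P):
    c,s=np.cos(p[2]),np.sin(p[2]);P=np.asarray(P,float).reshape(-1,3)
    return P@np.array([[c,-s,0],[s,c,0],[0,0,1]]).T+[p[0],p[1],0]
E
python3 - <<'E'
from h import *
f=lambda l:np.array(l)/3.75+[180,130]
base=f([(285,410),(478,378),(203,172)])
P=[(-.075,-.165,.01),(.075,-.165,.01),(-.075,.165,.01)]
print(ray("side",base,.01))
r=least_squares(lambda p:(proj("side",w(p,P))-base).ravel(),[.45,.2,.2]);print(r.x,r.fun)
p=r.x
def loc(X): c,s=np.cos(p[2]),np.sin(p[2]);return (X-[p[0],p[1],0])@np.array([[c,-s,0],[s,c,0],[0,0,1]])
print("knob",ray("side",f([(415,138)]),.078),loc(ray("side",f([(415,138)]),.078)))
X=ray("side",f([(312,288),(403,277),(312,297),(405,286),(283,312)]),[.056,.056,.048,.048,.038]);print("bar",X,loc(X))
X=ray("side",f([(212,140),(347,124)]),.042);print("guide ends",loc(X))
X=ray("side",f([(423,115),(497,580)]),.0);print("vials",X,loc(X))
ci=bot.camera_info("wrist");print(np.round(ci["camera_from_world"],3),ci["mtx"])
E
```

```text
[[ 0.42189498 -0.24436073  0.01      ]
 [ 0.56162365 -0.20835045  0.01      ]
 [ 0.33999571  0.07181119  0.01      ]]
[ 0.45182043 -0.06654807  0.24687579] [-0.93602573  0.12286568  1.18732624 -0.02440382 -0.28718611 -0.52164489]
knob [[0.52506669 0.01803948 0.078     ]] [[0.09169662 0.0641233  0.078     ]]
bar [[ 0.440394   -0.16156033  0.056     ]
 [ 0.50821061 -0.14739106  0.056     ]
 [ 0.44038673 -0.16205542  0.048     ]
 [ 0.50997519 -0.14792067  0.048     ]
 [ 0.41884386 -0.16752749  0.038     ]] [[-0.03429868 -0.0893392   0.056     ]
 [ 0.03492441 -0.09217227  0.056     ]
 [-0.03442671 -0.08981751  0.048     ]
 [ 0.03650605 -0.09311704  0.048     ]
 [-0.05665366 -0.08985911  0.038     ]]
guide ends [[-0.06492036  0.16177636  0.042     ]
 [ 0.05878807  0.15997521  0.042     ]]
vials [[ 0.5453922   0.19267222  0.        ]
 [ 0.55787163 -0.38885436  0.        ]] [[ 0.15408186  0.22849424  0.        ]
 [ 0.02407197 -0.3384505   0.        ]]
[[ 0.406 -0.914  0.    -0.575]
 [-0.887 -0.394  0.239 -0.025]
 [-0.219 -0.098 -0.971  0.389]
 [ 0.     0.     0.     1.   ]] [[334.60834554   0.         257.26987125]
 [  0.         334.60834554 192.6469689 ]
 [  0.           0.           1.        ]]
```

Call:
drive_tool --pt "0.031 0.0415 0 0 0 10 0.03" --pt "0.031 0.0415 0 0 0 10 0.03" --pt "0.031 0.0415 0 0 0 10 0.03" --pt "0.031 0.0415 0 0 0 10 0.03" --pt "0.031 0.0415 0 0 0 10 0.03" --pt "0.031 0.0415 0 0 0 10 0.03" --pt "0.031 0.0415 0 0 0 10 0.03" --pt "0.031 0.0415 0 0 0 10 0.03" --pt "0 0 0 0 0 0 0.03" --pt "0 0 0 0 0 0 0.03" --newtons 20

```text
time: 1.85
position: [0.4811, -0.1938, 0.2054]
ee_rot: [0.616, 0.788, -0.0, 0.0]
ft_force: [1.1, -0.5, -1.1]
opening: 0.318
gripper_force: 0.0
```

```bash
python3 - <<'E'
from h import *
from scipy.spatial.transform import Rotation as R
s=bot.state();print(s["time"],s["position"],s["ee_rot"],s["opening"],s["ft_force"],s["qpos"])
im=bot.snapshot("wrist");ci=bot.camera_info("wrist")
p=[.4518,-.0665,.2469]
pts={"knob":(.092,.064,.078),"face":(0,-.091,.048),"c1":(-.075,-.165,.01),"c2":(.075,-.165,.01),"fl":(-.035,-.091,.056),"fr":(.035,-.091,.056)}
for k,v in pts.items():
    q=proj("wrist",w(p,[v]),ci)[0];print(k,q)
    cv2.circle(im,tuple(int(a) for a in q),3,(255,0,255),1)
cv2.imwrite("pics/w1.png",cv2.resize(im,None,fx=1.5,fy=1.5))
for l in ("push_face","bolt_knob"): print(l,[(round(d["score"],2),np.round(d["extent"],1)) for d in bot.spot_in("wrist",l)[:3]])
E
```

```text
1.85 [ 0.48111382 -0.19376042  0.20544124] [ 6.16223312e-01  7.87571412e-01 -3.17198983e-04  1.80712911e-05] 0.31800339075730244 [ 1.11173007 -0.53546584 -1.08149913] [-5.49406824e-01  8.67870309e-02  1.67813856e+00 -6.46511591e-04
  1.37670370e+00 -7.92201771e-01]
knob [376.43490234 -54.83627471]
face [260.3879962  140.02073679]
c1 [195.53790802 201.84082949]
c2 [325.02145411 201.31516347]
fl [224.4575956  140.89164262]
fr [296.470948   140.57363161]
push_face [(0.79, array([258.1,  71.8, 122.6, 142.7])), (0.74, array([166.1, 246.6,  58.5,  19.6]))]
bolt_knob []
```

View pics/w1.png

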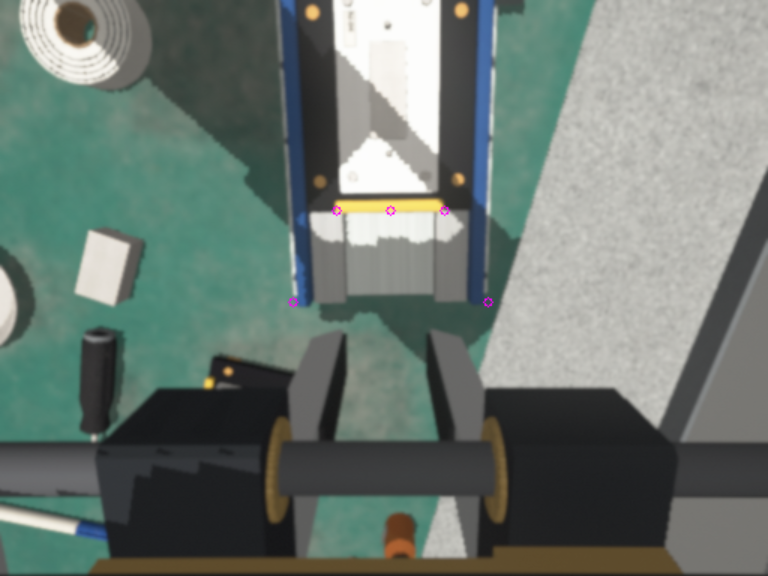

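The wrist view agrees with the model within about a pixel: the bar is at (390,208) in the 1.5x picture and the base corners match. Next I descend behind the bar and approach it.

Call:
drive_tool --pt "0.0026 0.0007 -0.045 0 0 0 0.03" --pt "0 0 -0.045 0 0 0 0.03" --pt "0 0 -0.045 0 0 0 0.03" --pt "0 0 -0.02 0 0 0 0.03" --pt "0 0 -0.007 0 0 0 0.03" --pt "0 0 0 0 0 0 0.03" --pt "-0.0024 0.0097 0 0 0 0 0.03" --pt "-0.0024 0.0097 0 0 0 0 0.03" --pt "-0.0015 0.0058 0 0 0 0 0.03" --pt "0 0 0 0 0 0 0.03"

```text
time: 3.25
position: [0.4775, -0.1669, 0.0437]
ee_rot: [0.616, 0.788, 0.0, 0.0]
ft_force: [-0.2, -0.5, 0.6]
opening: 0.32
gripper_force: 0.0
```

Call:
drive_tool --pt "-0.0007 0.0029 0 0 0 0 0.03" --pt "-0.0007 0.0029 0 0 0 0 0.03" --pt "-0.0012 0.0048 0 0 0 0 0.03" --pt "-0.0012 0.0048 0 0 0 0 0.03" --pt "-0.0012 0.0048 0 0 0 0 0.03" --pt "-0.0012 0.0048 0 0 0 0 0.03" --pt "-0.0012 0.0048 0 0 0 0 0.03" --pt "-0.0012 0.0048 0 0 0 0 0.03" --pt "-0.0012 0.0048 0 0 0 0 0.03" --pt "-0.0012 0.0048 0 0 0 0 0.03" --pt "-0.0012 0.0048 0 0 0 0 0.03" --pt "-0.0012 0.0048 0 0 0 0 0.03" --pt "-0.0012 0.0048 0 0 0 0 0.03" --pt "-0.0012 0.0048 0 0 0 0 0.03" --pt "-0.0005 0.0019 0 0 0 0 0.03" --pt "-0.0005 0.0019 0 0 0 0 0.03" --pt "0 0 0 0 0 0 0.03"

```text
time: 5.38
position: [0.4608, -0.1003, 0.0436]
ee_rot: [0.616, 0.788, 0.0, -0.0]
ft_force: [0.1, -4.2, 1.8]
opening: 0.319
gripper_force: 2.1
```

```bash
python3 - <<'E'
from h import *
s=bot.state();d=s["position"]-[.4518,-.0665,0];print(s["time"],d[0]*.9697+d[1]*.2444,-.2444*d[0]+.9697*d[1],s["ft_force"])
im=bot.snapshot("wrist")
cv2.imwrite("pics/w2.png",cv2.resize(im,None,fx=1.5,fy=1.5))
E
```

```text
5.375 0.00045148755185369163 -0.03492556541577043 [ 0.14320221 -4.23704391  1.81815767]
```

View pics/w2.png

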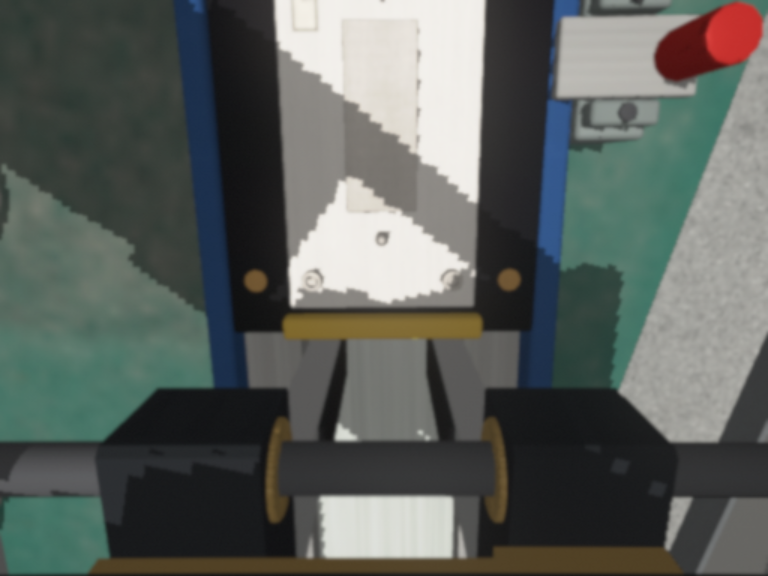

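The carrier rides straight between the guides, with the bar at (383,326) and both fingers touching it, at about 4 N. About 17 mm remain, so I continue slowly.

Call:
drive_tool --pt "-0.0004 0.0016 0 0 0 0 0.03" --pt "-0.0004 0.0016 0 0 0 0 0.03" --pt "-0.0004 0.0016 0 0 0 0 0.03" --pt "-0.0004 0.0016 0 0 0 0 0.03" --pt "-0.0004 0.0016 0 0 0 0 0.03" --pt "-0.0004 0.0016 0 0 0 0 0.03" --pt "-0.0004 0.0016 0 0 0 0 0.03" --pt "-0.0004 0.0016 0 0 0 0 0.03" --pt "0 0 0 0 0 0 0.03"

```text
time: 6.55
position: [0.4577, -0.0878, 0.0436]
ee_rot: [0.616, 0.788, -0.0, 0.0]
ft_force: [0.1, -4.5, 0.6]
opening: 0.321
gripper_force: 2.5
```

Call:
drive_tool --pt "-0.0003 0.001 0 0 0 0 0.03" --pt "-0.0002 0.001 0 0 0 0 0.03" --pt "0 0 0 0 0 0 0.03"

```text
time: 6.92
position: [0.4572, -0.0859, 0.0436]
ee_rot: [0.616, 0.788, -0.0, 0.0]
ft_force: [-1.0, -5.9, 1.8]
opening: 0.323
gripper_force: 2.6
```

Call:
drive_tool --pt "-0.0003 0.001 0 0 0 0 0.03" --pt "0 0 0 0 0 0 0.03"

```text
time: 7.18
position: [0.4569, -0.085, 0.0436]
ee_rot: [0.616, 0.788, -0.0, 0.0]
ft_force: [0.4, -5.6, 1.4]
opening: 0.321
gripper_force: 2.6
```

Call:
drive_tool --pt "-0.0003 0.001 0 0 0 0 0.03" --pt "0 0 0 0 0 0 0.03"

```text
time: 7.42
position: [0.4566, -0.0839, 0.0436]
ee_rot: [0.616, 0.788, -0.0, 0.0]
ft_force: [1.1, -6.0, -0.2]
opening: 0.318
gripper_force: 2.6
```

Call:
drive_tool --pt "-0.0002 0.001 0 0 0 0 0.03" --pt "0 0 0 0 0 0 0.03"

```text
time: 7.68
position: [0.4563, -0.0829, 0.0435]
ee_rot: [0.616, 0.788, -0.0, 0.0]
ft_force: [-0.0, -5.1, 1.4]
opening: 0.317
gripper_force: 2.6
```

```bash
python3 - <<'E'
from h import *
im=bot.snapshot("wrist");cv2.imwrite("pics/w3.png",cv2.resize(im,None,fx=1.5,fy=1.5))
E
```

```text
(no output)
```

View pics/w3.png

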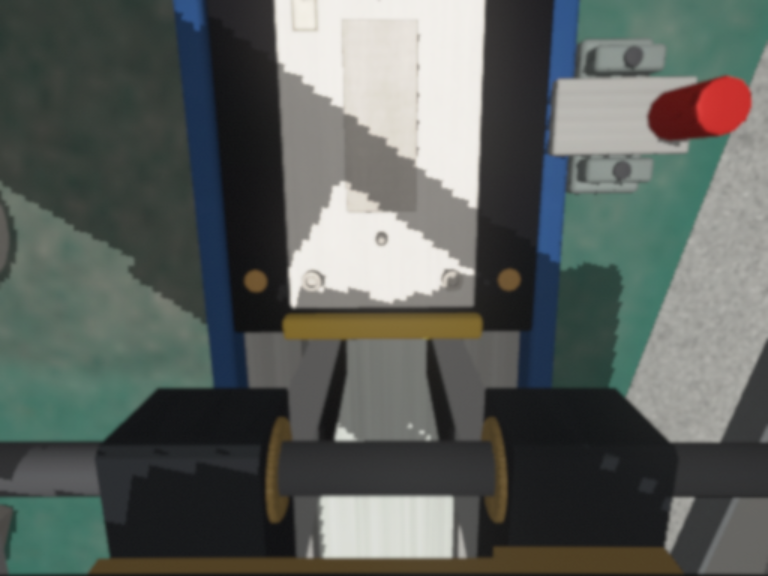

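Still riding: the bar is unchanged at (383,326) with about 5 N of friction. I'll use the bolt's tongue to check how far is left.

```bash
python3 - <<'E'
from h import *
p=[.4518,-.0665,.2469];c,s=np.cos(p[2]),np.sin(p[2])
X=ray("wrist",np.array([(600,78),(600,155),(724,107),(383,338),(383,308)])/1.5,[.05,.05,.078,.056,.056]);d=X-[p[0],p[1],0]
print(np.c_[d[:,0]*c+d[:,1]*s,-s*d[:,0]+c*d[:,1]])
E
```

```text
[[ 0.06877065  0.07864552]
 [ 0.07118852  0.05494829]
 [ 0.09174462  0.06680594]
 [-0.00074569 -0.00661884]
 [-0.00070041  0.00427354]]
```

Call:
drive_tool --pt "-0.0003 0.001 0 0 0 0 0.03" --pt "0 0 0 0 0 0 0.03"

```text
time: 7.98
position: [0.4553, -0.0806, 0.0431]
ee_rot: [0.616, 0.787, 0.0, -0.001]
ft_force: [0.7, -0.9, 0.9]
opening: 0.32
gripper_force: 0.5
```

Call:
drive_tool --pt "-0.0002 0.001 0 0 0 0 0.03" --pt "0 0 0 0 0 0 0.03"

```text
time: 8.22
position: [0.4553, -0.0804, 0.0431]
ee_rot: [0.616, 0.788, -0.0, -0.0]
ft_force: [-0.8, -3.1, -0.6]
opening: 0.318
gripper_force: 1.3
```

The force fell and the carrier jumped ahead, which looks like a drop. I'll back off and check.

Call:
drive_tool --pt "0.001 -0.004 0 0 0 0 0.03" --pt "0.0024 -0.0097 0 0 0 0 0.03" --pt "0.0024 -0.0097 0 0 0 0 0.02" --pt "0 0 0.04 0 0 0 0.0" --pt "0 0 0.04 0 0 0 0.0" --pt "0 0 0 0 0 0 0.0" --pt "0 0 0 0 0 0 0.0"

```text
time: 9.1
position: [0.4612, -0.1041, 0.1229]
ee_rot: [0.616, 0.788, -0.0, -0.0]
ft_force: [-0.3, -0.3, -0.3]
opening: 0.007
gripper_force: 0.0
```

```bash
python3 - <<'E'
from h import *
print(bot.state()["position"])
p=[.4518,-.0665,.2469];c,s=np.cos(p[2]),np.sin(p[2])
im=bot.snapshot("wrist")
for z,col in ((.050,(255,0,255)),(.056,(0,255,0))):
    for x in (-.035,.035): 
        q=proj("wrist",w(p,[(x,-.0085,z)]))[0]; cv2.circle(im,tuple(int(a) for a in q),2,col,1)
cv2.imwrite("pics/w4.png",cv2.resize(im,None,fx=1.5,fy=1.5))
im=bot.snapshot("side")[150:230,240:320];cv2.imwrite("pics/s4.png",cv2.resize(im,None,fx=7,fy=7,interpolation=cv2.INTER_CUBIC))
E
```

```text
[ 0.46115109 -0.10412943  0.12287102]
```

View pics/w4.png

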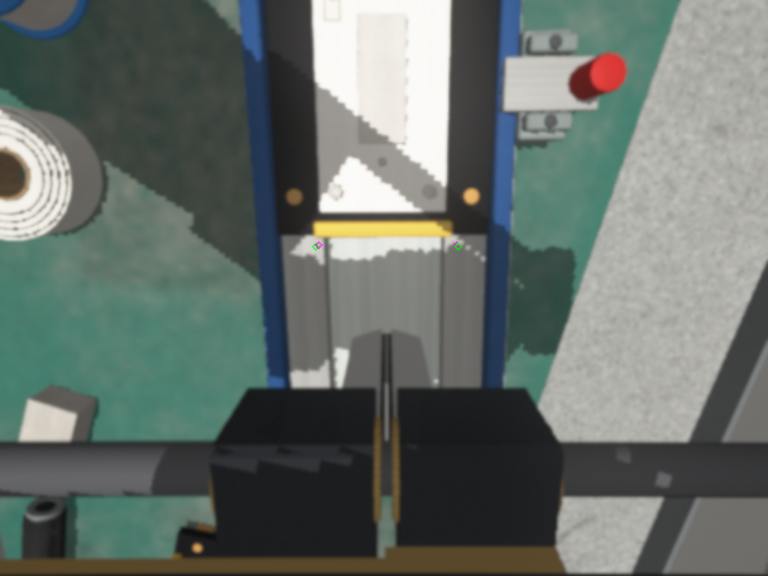

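The bar's edge is at (383,236), level with where the bolt's position puts the seat. I'll confirm the height from the bar's apparent width, before (w2, w3) and now.

```bash
python3 - <<'E'
from h import *
p=[.4518,-.0665,.2469]
im=bot.snapshot("wrist")
h=cv2.cvtColor(im,cv2.COLOR_BGR2HSV);m=cv2.inRange(h,(20,110,70),(35,255,255));m[:135]=0;m[165:]=0;m[:,:190]=0;m[:,320:]=0
ys,xs=np.nonzero(m);r=np.median(ys)
print(xs.min(),xs.max(),ys.min(),ys.max(), 'subpix width',(m[int(r)-1:int(r)+2]>0).sum(1))
for z in(.050,.056):print(z,proj("wrist",w(p,[(x,y,z) for x in(-.035,.035) for y in (-.0035,)])))
g=im[148:153].astype(float).mean(0); print(np.round(g[204:214]),np.round(g[296:306]))
E
```

```text
209 303 148 159 subpix width [95 95 95]
0.05 [[212.06583126 157.56672846]
 [305.24672635 157.31426675]]
0.056 [[210.96924986 158.67478903]
 [306.36159047 158.41750288]]
[[ 40.  41.  42.]
 [ 44.  45.  46.]
 [ 47.  47.  48.]
 [ 49.  50.  52.]
 [ 52.  61.  66.]
 [ 58.  89. 104.]
 [ 69. 130. 154.]
 [ 80. 163. 192.]
 [ 86. 179. 206.]
 [ 88. 182. 209.]] [[ 64. 127. 152.]
 [ 61. 121. 144.]
 [ 58. 115. 138.]
 [ 57. 112. 133.]
 [ 55. 107. 128.]
 [ 53.  99. 118.]
 [ 47.  81.  95.]
 [ 42.  58.  66.]
 [ 39.  44.  47.]
 [ 39.  41.  43.]]
```

View pics/s4.png

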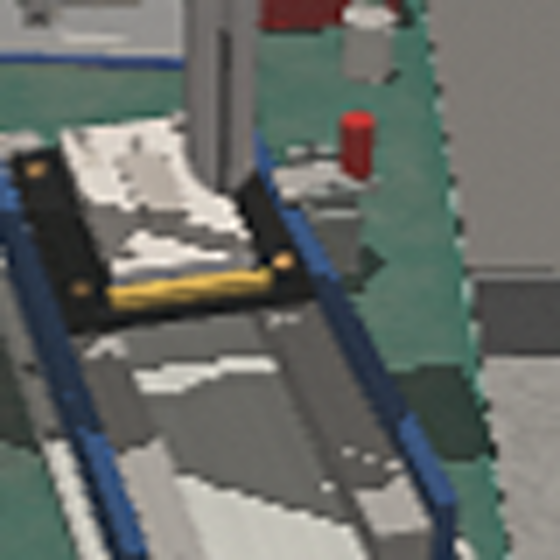

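The bar measures 92.7 px wide (93.2 predicted dropped, 95.4 riding), and in the side view the board is level with the guide tops. The carrier is down. Next I go over the top to the far side of the knob.

Call:
drive_tool --pt "0.019 0.0263 0 0 0 0 0" --pt "0.019 0.0263 0 0 0 0 0" --pt "0.019 0.0263 0 0 0 0 0" --pt "0.019 0.0263 0 0 0 0 0" --pt "0.019 0.0263 0 0 0 0 0" --pt "0 0 0 0 0 0 0" --pt "0 0 0 0 0 0 0"

```text
time: 10.12
position: [0.5554, 0.0272, 0.1222]
ee_rot: [0.616, 0.788, -0.001, -0.001]
ft_force: [0.1, -0.2, -0.4]
opening: 0.005
gripper_force: 0.0
```

```bash
python3 - <<'E'
from h import *
print(bot.state()["position"])
im=bot.snapshot("side");cv2.imwrite("pics/s5.png",cv2.resize(im[130:220,240:340],None,fx=6,fy=6,interpolation=cv2.INTER_CUBIC))
E
```

```text
[0.55542053 0.02716048 0.12224778]
```

View pics/s5.png

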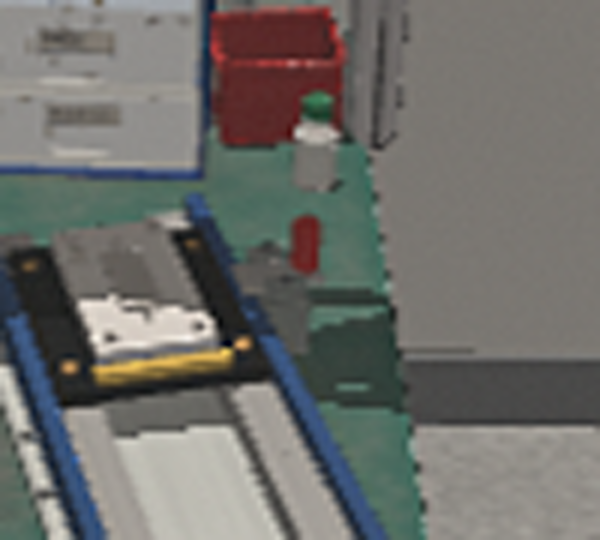

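The carrier lies flat and the fingertip at (385,145) is clear beyond the knob at (306,220). I descend and begin to push.

Call:
drive_tool --pt "0 0 -0.03 0 0 0 0" --pt "0 0 -0.025 0 0 0 0" --pt "0 0 -0.008 0 0 0 0" --pt "0 0 0 0 0 0 0" --pt "0 0 0 0 0 0 0"

```text
time: 10.8
position: [0.5575, 0.0271, 0.0617]
ee_rot: [0.616, 0.788, 0.001, 0.001]
ft_force: [0.7, -0.6, 0.3]
opening: 0.006
gripper_force: 0.0
```

Call:
drive_tool --pt "-0.0039 -0.001 0 0 0 0 0" --pt "-0.0039 -0.001 0 0 0 0 0" --pt "-0.0029 -0.0007 0 0 0 0 0" --pt "-0.0029 -0.0007 0 0 0 0 0" --pt "-0.0029 -0.0007 0 0 0 0 0" --pt "-0.0029 -0.0007 0 0 0 0 0" --pt "0 0 0 0 0 0 0"

```text
time: 11.68
position: [0.5371, 0.0225, 0.0606]
ee_rot: [0.616, 0.788, -0.0, 0.0]
ft_force: [1.1, 0.1, 1.2]
opening: 0.007
gripper_force: 0.6
```

Call:
drive_tool --pt "-0.0019 -0.0005 0 0 0 0 0" --pt "-0.0019 -0.0005 0 0 0 0 0" --pt "-0.0019 -0.0005 0 0 0 0 0" --pt "-0.0019 -0.0005 0 0 0 0 0" --pt "0 0 0 0 0 0 0"

```text
time: 12.3
position: [0.5294, 0.0205, 0.0605]
ee_rot: [0.616, 0.788, -0.0, -0.0]
ft_force: [2.1, 0.9, 1.3]
opening: 0.003
gripper_force: 0.8
```

Call:
drive_tool --pt "-0.001 -0.0003 0 0 0 0 0" --pt "-0.001 -0.0002 0 0 0 0 0" --pt "0 0 0 0 0 0 0"

```text
time: 12.68
position: [0.5275, 0.0201, 0.0605]
ee_rot: [0.616, 0.788, -0.0, 0.0]
ft_force: [0.9, 0.3, 2.6]
opening: 0.0
gripper_force: 0.9
```

Call:
drive_tool --pt "-0.001 -0.0003 0 0 0 0 0" --pt "0 0 0 0 0 0 0"

```text
time: 12.92
position: [0.5265, 0.0198, 0.0604]
ee_rot: [0.616, 0.788, -0.0, -0.0]
ft_force: [3.0, 0.2, 1.5]
opening: 0.004
gripper_force: 0.9
```

Call:
drive_tool --pt "-0.001 -0.0002 0 0 0 0 0" --pt "0 0 0 0 0 0 0"

```text
time: 13.18
position: [0.526, 0.0197, 0.0605]
ee_rot: [0.616, 0.788, 0.0, 0.0]
ft_force: [2.7, 0.8, 0.5]
opening: 0.005
gripper_force: 1.6
```

Call:
drive_tool --pt "-0.001 -0.0003 0 0 0 0 0" --pt "0 0 0 0 0 0 0"

```text
time: 13.42
position: [0.5258, 0.0196, 0.0606]
ee_rot: [0.616, 0.788, 0.001, 0.001]
ft_force: [5.5, 1.3, -1.2]
opening: 0.004
gripper_force: 2.8
```

Call:
drive_tool --pt "-0.001 -0.0002 0 0 0 0 0" --pt "0 0 0 0 0 0 0"

```text
time: 13.68
position: [0.5258, 0.0196, 0.0608]
ee_rot: [0.616, 0.788, 0.002, 0.002]
ft_force: [7.3, 0.6, -2.8]
opening: 0.005
gripper_force: 3.8
```

It stopped hard at the expected travel (local x 0.093, 0.092 predicted). I retreat and verify.

Call:
drive_tool --pt "0.0058 0.0015 0 0 0 0 0" --pt "0.0097 0.0024 0 0 0 0 0" --pt "0 0 0.04 0 0 0 0" --pt "0 0 0.05 0 0 0 0" --pt "-0.01 -0.05 0.02 0 0 0 0" --pt "-0.01 -0.05 0 0 0 0 0" --pt "-0.01 -0.05 0 0 0 0 0" --pt "0 0 0 0 0 0 0" --pt "0 0 0 0 0 0 0"

```text
time: 14.8
position: [0.5087, -0.1265, 0.1699]
ee_rot: [0.616, 0.788, 0.0, -0.001]
ft_force: [1.0, 0.2, 0.2]
opening: 0.004
gripper_force: 0.0
```

```bash
python3 - <<'E'
from h import *
p=[.4518,-.0665,.2469];c,s=np.cos(p[2]),np.sin(p[2])
im=bot.snapshot("wrist");cv2.imwrite("pics/w6.png",cv2.resize(im,None,fx=1.5,fy=1.5))
m=cv2.inRange(im,(0,0,110),(70,70,255));n,l,st,ce=cv2.connectedComponentsWithStats(m)
for i in np.argsort(-st[1:,4])[:3]+1:
    d=ray("wrist",[ce[i]],.076)[0]-[p[0],p[1],0];print(st[i],ce[i],d[0]*c+d[1]*s,-s*d[0]+c*d[1])
E
```

```text
[290   1  20  24 143] [302.07692308  13.67832168] 0.07402997471087268 0.06650136198558143
[293   4   3   3   6] [294.           4.83333333] 0.06791021549475613 0.07241497758484428
```

View pics/w6.png

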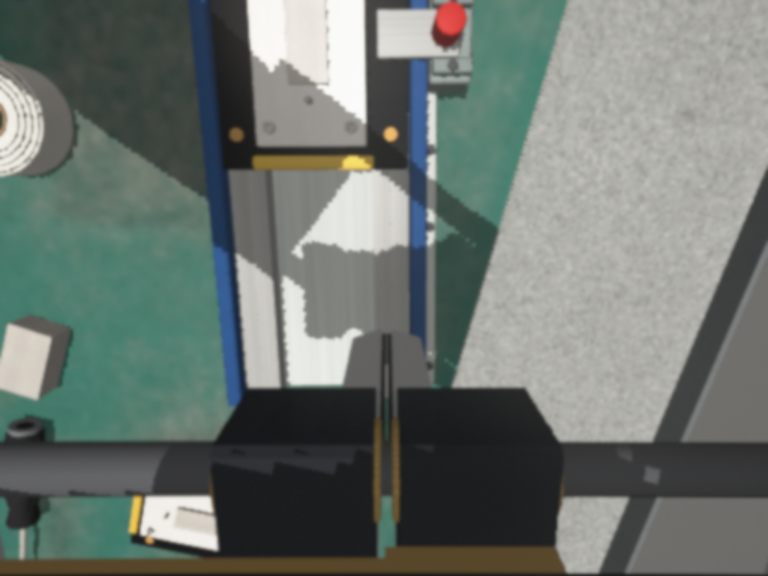

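The tongue lies over the carrier's edge (around (405,35)), and the knob at (450,20) measures about 0.073 across, which is full travel. The bystanders are untouched. I hand the job in.

```bash
python3 -c "
from station import bot
print(bot.close_job())"
```

```text
the job is handed in; nothing more can be done
None
```

I pushed the larger carrier along the rails until it dropped flat into the notches, then pushed the lock bolt to its hard stop over the carrier's edge; the bystanders in view looked undisturbed, and I handed the job in at about 15 s (no verdict was returned).

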